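Draw a guarded paint-box bolt with the hooked rod

ROBOT

A 6-joint arm with a two-finger parallel gripper is mounted at the origin on the work surface. World frame = base frame: x ahead of the robot, y to its left, z up, the work surface at z = 0. Lengths are in m, angles in rad, forces in N, time in s.
With the tool pointing down it reaches from about 0.35 to 0.925 m from the base axis. Payload 6.4 kg.
Tool frame: the origin (TCP) lies between the finger pads; the fingertips stand 14 mm ahead of it and the grasp point (between the pads) lies 5 mm behind it (robot.tip_extent is the distance from the TCP to the fingertips, in m); z points along the fingers, y is the line along which they close (so a half turn about z gives the same grasp; the last joint's range is limited). The gripper opens to 85 mm and grips with 20 to 120 N. Pads are 22 mm wide; open, the fingers measure 114 mm over their backs; the gripper's body (76 mm by 85 mm) begins 54 mm behind the grasp point. The pads swing forward as they close: fully open they stand 13 mm farther back than shut.
Start: joints at [-1.465, 0.245, 1.558, -0, 1.339, -0.174], TCP at [0.18, -0.625, 0.245] pointing down, gripper open.
Joint ranges: [-3.13, 3.13], [-1.02, 2.26], [0.13, 2.54], [-0.95, 4.09], [0.21, 2.88], [-2.74, 2.74]. Speed limits (rad/s): [2.57, 2.57, 3.14, 3.14, 3.14, 3.14].

INTERFACE

Orientations are given as a rotation vector (axis times angle).
In Python, from station import robot, cams gives the robot as it stands.
- The arm moves only by the tool servo_tool, never from a script. Its argument "series" is a list of rows, each an object with "offset": the shift along the world's x, y, z each as a share of 250 mm, from -1 to 1, a list of three; "delta_rot": the turn, a rotation vector about the world's x, y, z each as a share of 30 degrees, from -1 to 1, a list of three; "jaw": the opening, from -1 (shut) to 1 (fully open), so that 0 is half open. A call has 1 to 20 rows; each row is the pose to reach, as a shift and turn from the pose commanded when the call began; what a row does not reach only later rows make up. A row lasts 1/12 s, in which the tool goes at most 41.7 mm and 7.16 degrees, less where a joint would pass 70% of its speed; a pose out of reach is approached as far as the arm can. A call with a number of a shift or a turn outside -1 to 1 is refused whole. A call with a gripper value outside its range is refused whole. The fingers move at their own pace and stop on an object; "grip_force" is the grip in N (left out, the last holds). Time passes only in rows, so rows that repeat a pose let the fingers close. It gives the time, the measured TCP pose, the force, the opening and the grip force at its end, in the units of the state.
- robot.sense(): the state, without advancing time (a new reading comes with each control period).
- cams.read_camera(name): name is "side" or "top" or "wrist"; returns the picture (400x640x3 uint8, red, green, blue); there is no depth.
- cams.camera_params(name): a dict with "vertical_fov" (degrees; the focal length in pixels is half the picture's height over the tangent of half this angle, whatever the lens; pixels are square), "cx", "cy" (the principal point, pixels), "view" (4x4, takes a point from world to camera coordinates). Camera axes: x right, y down, z forward; pixel columns grow to the right and rows downward; lengths in m; the calibration is good to about 2 mm. A picture is of the moment at which its call begins: read the wrist's pose just before it. camera_params takes no time and is no camera call; for the wrist camera it gives the pose at the moment of the call.
- robot.sign_off(): hands the job in; it is judged then, once.
Trained networks look in the newest picture that a camera, given by its name, has taken for a name from the list of things; names that differ only in an ending like _2 or _b are one class to them, and where a whole thing is asked for, a point or a joint stands for the part that bears it (a point fixed in the world has none). Each returns a list of dicts, best first, with "p" (0 to 1); they miss things now and then, are a little off and sometimes report something else, mostly with a low value. They report only what shows in the picture. A call takes as long as a camera call.
- cams.boxes_of(camera, name): "xy" ([column, row] in pixels, amid what is visible of it).
- cams.pinpoint(camera, name): "xy" ([column, row] in pixels: a listed point, or the origin of a listed thing).
The state is a dict: "time": time; "qpos": joint angles; "joint_vel": joint speeds; "tau": joint torques, N m; "ee_pos": TCP position; "eef_rot": TCP orientation; "ft_force": force on the tool from outside, world axes, zero at the start; "ft_torque": the same for the moment, N m; "opening": finger opening in m; "gripper_force": force on a finger pad.
Only numpy, scipy, OpenCV 4.12 (cv2) and the standard library are available. Lean on these libraries where they do the work, as an engineer would, in place of code of your own. Each camera call takes 0.05 s, during which the arm holds its last target. There are 200 camera calls.

TASK

Unlock the red-lidded paint box: take the hooked rod from its cradle, reach its hook in behind the yellow tab in the guard channel, draw the bolt towards the front until you feel it come up against its stop, and hold it snug there with a steady pull of about 12 N (10 to 15) for one second, never over 18 N, touching the box with nothing but the rod. Then, leaving the bolt drawn, lay the rod gently back in its cradle as it was. Leave the blue box's bolt and the jars and pots where they are.

Things in the scene. Friction and masses are not known exactly. Their poses are not given: they have to be found in the camera images.
- red_box: White paint box with a RED lid, 220 (x) x 120 (y) x 60 mm, fixed to the desk. Origin: centre of its underside; its -x side is the front (towards the robot at yaw 0). On the lid along its x axis, at y = 0, runs a steel bolt bar 14 mm wide, top 73 mm above the desk, carrying an upright yellow tab
- red_bolt: The red box's bolt with its tab. Origin: that of red_box while fully locked; it moves only along the box's -x as it is drawn. It starts 0 to 12 mm drawn and meets its hard stop at 38 to 50 mm drawn. The stop, a dark clamp over the bar (top 85 mm above the desk, a small brass screw on it), is set anew each time and must be felt. The bolt slides stiffly (about 6 N) and stays where it is left
- red_tab (a point): centre of the top edge of the red box's yellow tab: 6 mm thick in x, 26 mm wide in y, from 73 to 105 mm above the desk; axes as the box. It moves with the bolt: at box x = +30 mm when fully locked, between -8 and -20 mm when drawn against the stop. More than 18 N bends it
- red_channel (a point): middle of the red box's guard channel at the lid (box x = +20 mm, 60 mm above the desk): two upright clear plastic plates 5 mm thick along the box's x, 50 mm apart inside, from box x = -40 to +80 mm, up to 125 mm above the desk; open above and at both ends. The tab stands between them. Behind it, a dark keeper, front face at box x = +85 mm, top 86 mm above the desk
- blue_box: A second, identical paint box with a BLUE lid, with its own channel, bolt and yellow tab; not to be used. Origin and axes as red_box
- blue_tab (a point): centre of the top edge of the blue box's yellow tab, 105 mm above the desk
- rod: Loose hooked rod, 0.12 kg: green handle bar 130 mm long (x -65 to +65), 18 mm wide (y), 24 mm tall (z), then an 8 mm steel shaft along +x to x = 205 mm, where an 8 mm thick prong turns straight down (-z), ending 45 mm below the shaft's axis. Origin: centre of the handle, on the shaft's axis. It starts in its cradle, level, origin 65 mm above the desk; balance point about 25 mm ahead of the origin
- hook_tip (a point): lower end of the rod's prong (205 mm ahead of and 45 mm below the rod's origin)
- cradle: Wooden cradle fixed to the desk: plate 250 x 70 x 8 mm (x -80 to +170) with two U rests, 12 mm thick in x, sides 16 mm high: one for the handle at x = -50 mm (floor 53 mm above the desk, 26 mm wide inside), one for the shaft at x = +120 mm (floor 61 mm, 18 mm wide). Origin: underside, below the place of the rod's origin; the rod lies along x, hook end to +x
- cradle_seat (a point): where the rod's origin is when it lies in the cradle: 65 mm above the cradle's origin; axes as the cradle
- jar1: Empty glass jar, 66 mm across, 85 mm tall, standing on the desk; origin: centre of its underside
- jar2: Empty glass jar, 66 mm across, 85 mm tall, standing on the desk; origin: centre of its underside
- jar3: Empty glass jar, 66 mm across, 85 mm tall, standing on the desk; origin: centre of its underside
- pot1: Small paint pot, 34 mm across, 36 mm tall, standing in the low cardboard tray; origin: centre of its underside
- pot2: Small paint pot, 34 mm across, 36 mm tall, standing in the low cardboard tray; origin: centre of its underside
- pot3: Small paint pot, 34 mm across, 36 mm tall, standing in the low cardboard tray; origin: centre of its underside

How it is judged:
By the outcome, as a careful person would: the job done as asked, in the order asked, and still so for the second after the job is handed in, with the robot touching nothing.
It also fails if it takes over 64 s, if anything falls off the work surface, if the arm or the gripper's body presses on something with over 40 N, if the wrist force passes 120 N, or if a joint passes its speed limit or range.

## Working session

There is one attempt and no reset: what is moved stays moved. The work goes in short steps, Python scripts to look and compute and a tool call to move; the robot and the scene stay as the last step left them, time stands still between calls to the robot, and variables do not carry over. Pictures are saved under pics/ and viewed, at most 13 in all, crops included, and the job is handed in when it is done.

Besides the shell and the picture viewer there is one more tool, called after "Call:" by a JSON object that holds its "name" and its "arguments", one argument or row to a line. servo_tool: Moves the arm, as the interface text tells. Its arguments: {"type":"object","properties":{"series":{"type":"array","items":{"type":"object","properties":{"offset":{"type":"array","items":{"type":"number","minimum":-1,"maximum":1}},"delta_rot":{"type":"array","items":{"type":"number","minimum":-1,"maximum":1}},"jaw":{"type":"number"}}}},"grip_force":{"type":"number"}},"required":["series"]}

```bash
ls; mkdir -p pics
cat > h.py <<'E'
import numpy as np, cv2
from station import robot, cams
def P(c):
    p=cams.camera_params(c); f=200/np.tan(np.radians(p['vertical_fov'])/2)
    return np.array(p['view']),f,p['cx'],p['cy']
def ray(c,xy):
    V,f,cx,cy=P(c); R,t=V[:3,:3],V[:3,3]
    d=R.T@np.array([(xy[0]-cx)/f,(xy[1]-cy)/f,1]); return -R.T@t,d
def atz(c,xy,z):
    o,d=ray(c,xy); return o+d*(z-o[2])/d[2]
def proj(c,p):
    V,f,cx,cy=P(c); q=V[:3,:3]@np.array(p)+V[:3,3]; return np.array([cx+f*q[0]/q[2],cy+f*q[1]/q[2]])
def shot(c,n):
    im=cams.read_camera(c); cv2.imwrite(f'pics/{n}.png',im[:,:,::-1]); return im
E
python3 - <<'E'
from h import *
np.set_printoptions(precision=4,suppress=True)
s=robot.sense(); print(s['time'],s['ee_pos'],s['eef_rot'],s['opening'],s['ft_force'])
Z=dict(red_box=0,red_tab=.105,red_channel=.06,blue_box=0,blue_tab=.105,rod=.065,hook_tip=.02,cradle=0,cradle_seat=.065,jar1=0,pot1=0)
ims=[]
for c in ('top','side','wrist'):
    shot(c,c+'0'); o,_=ray(c,(0,0)); print(c,o,P(c)[1])
    for n,z in Z.items():
        for r in cams.pinpoint(c,n)[:3]:
            if r['p']>.3: print(c,n,np.round(r['p'],2),np.round(r['xy'],1),atz(c,r['xy'],z))
E
```

```text
pics
0.0 [ 0.1795 -0.6242  0.2442] [-3.109  -0.4378 -0.0001] 0.08546514341636582 [ 0.7817 -0.1151 -0.2639]
top [0.2523 0.0191 1.5669] 416.05516887370436
top red_box 0.7 [325.6 168.9] [0.6739 0.0201 0.    ]
top red_tab 0.68 [388.1 162. ] [ 0.672  -0.2075  0.105 ]
top red_tab 0.44 [326.6 158. ] [0.6868 0.0165 0.105 ]
top red_channel 0.91 [325.  158.4] [0.6986 0.0224 0.06  ]
top blue_box 0.6 [386.4 164.8] [ 0.6908 -0.2168  0.    ]
top blue_tab 0.4 [391.9 146.6] [ 0.7306 -0.223   0.105 ]
top blue_tab 0.32 [250.8 222.8] [0.4481 0.2845 0.105 ]
top rod 0.61 [248.4 221.3] [0.4589 0.3007 0.065 ]
top hook_tip 0.65 [240.2 172.5] [0.6537 0.3478 0.02  ]
top cradle 0.86 [254.  224.7] [0.4549 0.2911 0.    ]
top cradle 0.67 [248.  221.9] [0.4656 0.3143 0.    ]
top cradle_seat 0.7 [252.1 221.3] [0.4589 0.2872 0.065 ]
top jar1 0.89 [203.1 188.1] [0.5966 0.4927 0.    ]
top jar1 0.69 [207.9 253.1] [0.3476 0.4599 0.    ]
top jar1 0.69 [430.8 188.1] [ 0.5982 -0.3853  0.    ]
top pot1 0.66 [441.1 219.6] [ 0.4758 -0.4186  0.    ]
top pot1 0.54 [463.1 232.4] [ 0.4273 -0.499   0.    ]
top pot1 0.49 [444.1 246.3] [ 0.3749 -0.4246  0.    ]
side [ 0.4195 -1.112   0.7293] 465.21700205159084
side red_box 0.68 [373.  213.1] [0.6865 0.0416 0.    ]
side red_box 0.32 [296.5 157.5] [0.4734 0.4326 0.    ]
side red_channel 0.88 [380.7 197.9] [0.7015 0.0276 0.06  ]
side blue_box 0.73 [399.9 270.8] [ 0.7056 -0.2278  0.    ]
side rod 0.66 [294.2 159.3] [0.4605 0.2813 0.065 ]
side hook_tip 0.62 [264.1 153.1] [0.3564 0.4305 0.02  ]
side hook_tip 0.56 [350.5 165.5] [0.656  0.3207 0.02  ]
side jar1 0.94 [327.9 151.8] [0.5931 0.4795 0.    ]
side jar1 0.78 [369.2 322.2] [ 0.6    -0.3956  0.    ]
side jar1 0.59 [268.2 155.1] [0.3701 0.4561 0.    ]
side pot1 0.75 [263.4 336.2] [ 0.3752 -0.4229  0.    ]
side pot1 0.63 [311.1 336.8] [ 0.4731 -0.4298  0.    ]
side pot1 0.55 [288.4 358.3] [ 0.4253 -0.4825  0.    ]
wrist [ 0.2427 -0.6061  0.3739] 289.8597337430135
```

Run:
```python
import cv2
a=cv2.imread('pics/top0.png')[110:270,190:430]; cv2.imwrite('pics/a.png',cv2.resize(a,None,fx=3.3,fy=3.3,interpolation=cv2.INTER_CUBIC))
a=cv2.imread('pics/side0.png')[110:310,230:490]; cv2.imwrite('pics/b.png',cv2.resize(a,None,fx=3,fy=3,interpolation=cv2.INTER_CUBIC))
```

```text
(no output)
```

View pics/a.png

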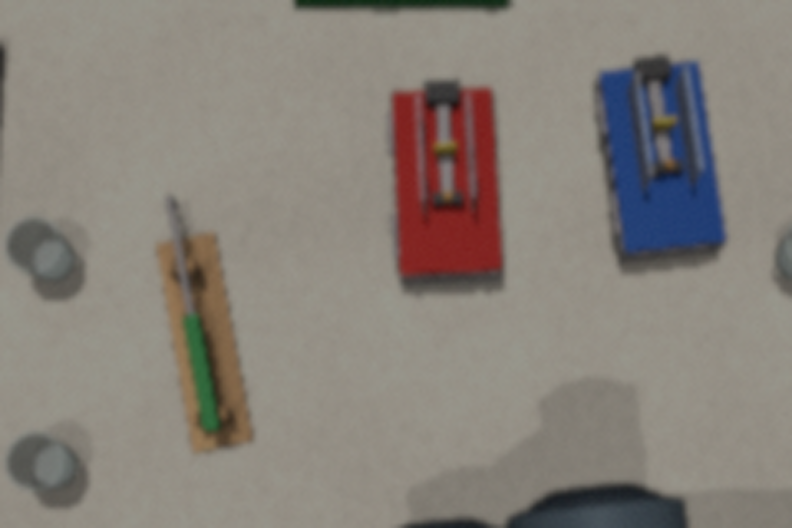

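View pics/b.png

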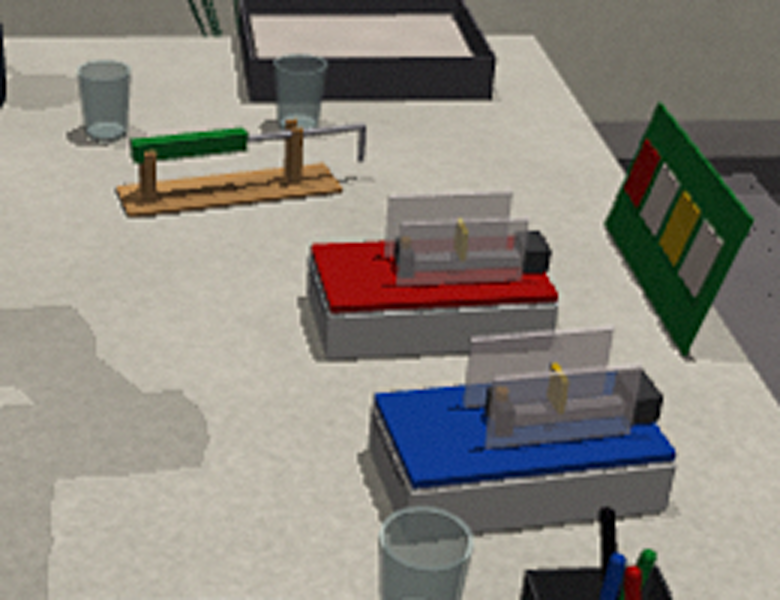

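The top view shows the rod's handle at about pixels (248–253, 205–240), yawed about 11°. The red tab is at (325, 155) and its box is yawed about 2–3°. I'll go over the red box first for a wrist look.

Call:
{"name": "servo_tool", "arguments": {
  "series": [
    {"offset": [1, 1, 0.2], "jaw": 1},
    {"offset": [1, 1, 0.2], "jaw": 1},
    {"offset": [1, 1, 0.2], "jaw": 1},
    {"offset": [1, 1, 0.2], "jaw": 1},
    {"offset": [1, 1, 0.2], "jaw": 1},
    {"offset": [1, 1, 0.2], "jaw": 1},
    {"offset": [1, 1, 0.2], "jaw": 1},
    {"offset": [1, 1, 0.2], "jaw": 1},
    {"offset": [1, 1, 0.2], "jaw": 1}
  ]
}}

```text
schema error: expected keys offset, delta_rot, jaw
```

Call:
{"name": "servo_tool", "arguments": {
  "series": [
    {"offset": [0.4, 1, 0]},
    {"offset": [0.4, 1, 0]},
    {"offset": [0.4, 1, 0]},
    {"offset": [0.4, 1, 0]},
    {"offset": [0.4, 1, 0]},
    {"offset": [0.4, 1, 0]},
    {"offset": [0.4, 1, 0]}
  ]
}}

```text
schema error: expected keys offset, delta_rot, jaw
```

Call:
{"name": "servo_tool", "arguments": {
  "series": [
    {"offset": [0.0, 0.55, 0]},
    {"offset": [0, 0.55, 0]},
    {"offset": [0, 0.55, 0]},
    {"offset": [0, 0.55, 0]},
    {"offset": [0, 0.55, 0]},
    {"offset": [0, 0.55, 0]},
    {"offset": [0, 0.55, 0]},
    {"offset": [0, 0.55, 0]}
  ]
}}

```text
schema error: expected keys offset, delta_rot, jaw
```

Run:
```python
from h import *
np.set_printoptions(precision=4,suppress=True)
s=robot.sense(); print(s['time'],s['ee_pos'],s['eef_rot'],s['joint_vel'])
Z=dict(red_box=0,red_tab=.105,red_channel=.06,rod=.065,hook_tip=.02,cradle=0,cradle_seat=.065)
c='wrist'
im=shot(c,c+'1'); o,_=ray(c,(0,0)); print(c,o,P(c)[1])
for n,z in Z.items():
    for r in cams.pinpoint(c,n)[:3]:
        if r['p']>.3: print(c,n,np.round(r['p'],2),np.round(r['xy'],1),atz(c,r['xy'],z))
print(proj(c,(.67,.02,.105)))
```

```text
1.8 [ 0.1795 -0.6248  0.2453] [3.1109 0.438  0.    ] [-0.0003  0.0014 -0.0003 -0.0012  0.0011 -0.0004]
wrist [ 0.2427 -0.6061  0.3739] 289.8597337430135
[ -958.4605 -1472.0816]
```

View pics/wrist1.png

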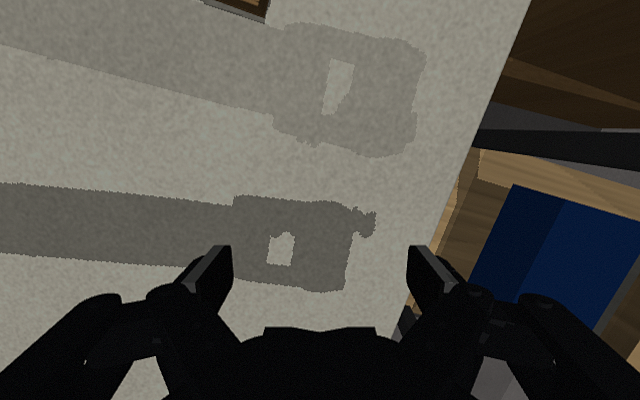

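The moves were refused because every row needs all three keys, so the picture shows only bare desk. Sending them again in full.

Call:
{"name": "servo_tool", "arguments": {
  "series": [
    {"offset": [1, 1, 0.2], "delta_rot": [0, 0, 0], "jaw": 1},
    {"offset": [1, 1, 0.2], "delta_rot": [0, 0, 0], "jaw": 1},
    {"offset": [1, 1, 0.2], "delta_rot": [0, 0, 0], "jaw": 1},
    {"offset": [1, 1, 0.2], "delta_rot": [0, 0, 0], "jaw": 1},
    {"offset": [1, 1, 0.2], "delta_rot": [0, 0, 0], "jaw": 1},
    {"offset": [1, 1, 0.2], "delta_rot": [0, 0, 0], "jaw": 1},
    {"offset": [1, 1, 0.2], "delta_rot": [0, 0, 0], "jaw": 1},
    {"offset": [1, 1, 0.2], "delta_rot": [0, 0, 0], "jaw": 1},
    {"offset": [1, 1, 0.2], "delta_rot": [0, 0, 0], "jaw": 1}
  ]
}}

```text
time: 2.95
ee_pos: [0.4319, -0.3719, 0.2964]
eef_rot: [3.11, 0.442, 0.002]
ft_force: [-0.2, -0.2, 0.3]
opening: 0.0851
gripper_force: 0.0
```

Call:
{"name": "servo_tool", "arguments": {
  "series": [
    {"offset": [0.4, 1, 0], "delta_rot": [0, 0, -0.3], "jaw": 1},
    {"offset": [0.4, 1, 0], "delta_rot": [0, 0, -0.3], "jaw": 1},
    {"offset": [0.4, 1, 0], "delta_rot": [0, 0, -0.3], "jaw": 1},
    {"offset": [0.4, 1, 0], "delta_rot": [0, 0, -0.3], "jaw": 1},
    {"offset": [0.4, 1, 0], "delta_rot": [0, 0, -0.3], "jaw": 1},
    {"offset": [0.4, 1, 0], "delta_rot": [0, 0, -0.3], "jaw": 1},
    {"offset": [0.4, 1, 0], "delta_rot": [0, 0, -0.3], "jaw": 1}
  ]
}}

```text
time: 3.53
ee_pos: [0.5304, -0.1209, 0.2956]
eef_rot: [-3.135, -0.198, -0.001]
ft_force: [0.0, 0.1, -0.5]
opening: 0.0854
gripper_force: 0.0
```

Call:
{"name": "servo_tool", "arguments": {
  "series": [
    {"offset": [0, 0.55, 0], "delta_rot": [0, 0, 0], "jaw": 1},
    {"offset": [0, 0.55, 0], "delta_rot": [0, 0, 0], "jaw": 1},
    {"offset": [0, 0.55, 0], "delta_rot": [0, 0, 0], "jaw": 1},
    {"offset": [0, 0.55, 0], "delta_rot": [0, 0, 0], "jaw": 1},
    {"offset": [0, 0.55, 0], "delta_rot": [0, 0, 0], "jaw": 1},
    {"offset": [0, 0.55, 0], "delta_rot": [0, 0, 0], "jaw": 1},
    {"offset": [0, 0.55, 0], "delta_rot": [0, 0, 0], "jaw": 1}
  ]
}}

```text
time: 4.12
ee_pos: [0.5296, 0.0117, 0.2953]
eef_rot: [3.135, 0.191, -0.0]
ft_force: [0.7, -0.3, -0.5]
opening: 0.0851
gripper_force: 0.0
```

Run:
```python
from h import *
np.set_printoptions(precision=4,suppress=True)
s=robot.sense(); print(s['time'],s['ee_pos'],s['eef_rot'],s['joint_vel'])
Z=dict(red_box=0,red_tab=.105,red_channel=.06,rod=.065,hook_tip=.02,cradle_seat=.065)
c='wrist'
im=shot(c,c+'2'); o,_=ray(c,(0,0)); print(c,o,P(c)[1])
for n,z in Z.items():
    for r in cams.pinpoint(c,n)[:2]:
        if r['p']>.3: print(c,n,np.round(r['p'],2),np.round(r['xy'],1),atz(c,r['xy'],z))
print(proj(c,(.67,.02,.105)))
```

```text
4.1167 [0.5296 0.0117 0.2953] [ 3.1353  0.191  -0.    ] [-0.0177  0.0023 -0.0001  0.0037 -0.0001  0.0019]
wrist [0.5949 0.02   0.4239] 289.8597337430135
wrist red_box 0.86 [324.6  59.1] [0.6796 0.0232 0.    ]
wrist red_box 0.74 [615.4 268.6] [ 0.4295 -0.4809  0.    ]
wrist red_tab 0.83 [329.4   6.7] [0.705  0.0236 0.105 ]
wrist red_channel 0.92 [326.7  26.7] [0.7007 0.0248 0.06  ]
wrist hook_tip 0.6 [73.3 43.8] [0.6547 0.3402 0.02  ]
wrist cradle_seat 0.9 [ 93.6 209.1] [0.4546 0.2973 0.065 ]
wrist cradle_seat 0.71 [327.2   7.2] [0.718  0.0273 0.065 ]
[329.3357  47.0096]
```

View pics/wrist2.png

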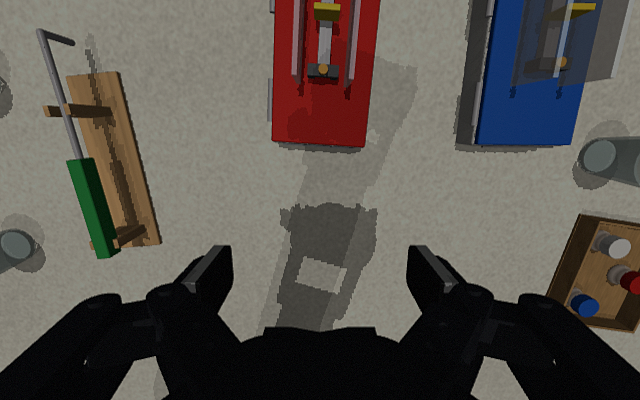

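The wrist view shows the red tab's top edge at about (328, 6) and the lid's front corners at (273, 141) and (364, 147). The green handle spans (67–119, 157–257), the hook elbow is at (41, 32) and the tip at (73, 43).

```bash
cat > e.py <<'E'
from h import *
np.set_printoptions(precision=4,suppress=True)
# contact edges refined on saved still-current wrist view
c='wrist'; im=cv2.imread('pics/wrist2.png')
hsv=cv2.cvtColor(im,cv2.COLOR_BGR2HSV)
g=cv2.inRange(hsv,(45,100,30),(80,255,255)); 
n,l,st,ce=cv2.connectedComponentsWithStats(g); i=1+np.argmax(st[1:,4])
m=(l==i).astype(np.uint8); cn=max(cv2.findContours(m,0,2)[0],key=cv2.contourArea)
print('green',st[i],cv2.approxPolyDP(cn,4,True).reshape(-1,2).tolist())
for n,xy,z in [('fl',(273,141.5),.06),('fr',(364,147),.06),('tab',(328,6),.105),('plateL',(294.5,78),.06),('plateR',(353,82),.06),('plateLt',(294.5,78),.125),
  ('elbow',(40.5,31),.065),('shaft0',(79,157),.065),('tip',(73,44),.02)]: print(n,atz(c,xy,z))
E
python3 e.py
python3 - <<'E'
import cv2
im=cv2.imread('pics/wrist2.png'); a=im[0:150,260:390]; b=im[20:270,20:180]
a=cv2.resize(a,None,fx=4,fy=4); b=cv2.resize(b,None,fx=2.4,fy=2.4)
cv2.imwrite('pics/wa.png',a)
E
```

```text
green [  66  159   45  100 1453] [[66, 161], [97, 257], [109, 257], [91, 197], [94, 185], [91, 194], [85, 177], [92, 172], [94, 178], [94, 172], [84, 174], [83, 159]]
fl [0.5677 0.075  0.06  ]
fr [ 0.5747 -0.0372  0.06  ]
tab [0.7054 0.0259 0.105 ]
plateL [0.6432 0.056  0.06  ]
plateR [ 0.6472 -0.0124  0.06  ]
plateLt [0.6346 0.0497 0.125 ]
elbow [0.6565 0.3396 0.065 ]
shaft0 [0.5204 0.3099 0.065 ]
tip [0.6543 0.3408 0.02  ]
```

View pics/wa.png

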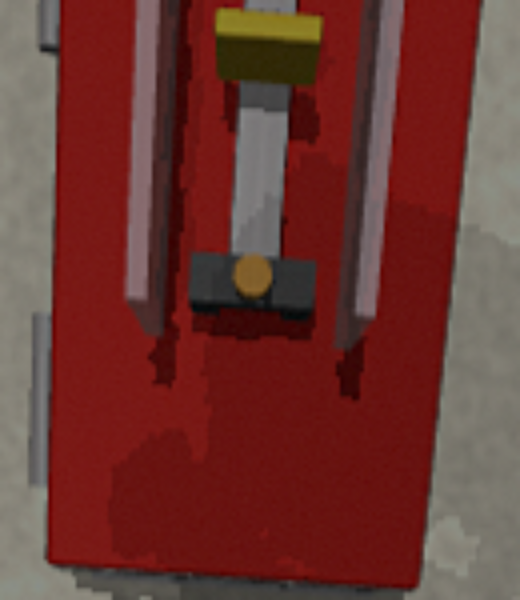

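The crop shows the tab's top face at full-image u 314–341, v 3–7. The plates' front top ends are at (294.5, 74.5) and (351.3, 79.5), and the bar's centre line runs from (325.8, 25.8) to (324, 63.3).

Run:
```python
from h import *
np.set_printoptions(precision=4,suppress=True)
c='wrist'
d={n:atz(c,xy,z) for n,xy,z in [('fl',(272,140.5),.06),('fr',(364.5,147),.06),('bl',(275.2,6),.06),('tabL',(314.2,4.7),.105),('tabR',(340.8,6),.105),('pL',(294.6,74.5),.125),('pR',(351.3,79.5),.125),('pLf',(297,0),.125),('pRf',(357.8,0),.125),('b1',(325.75,25.75),.073),('b0',(324,63.3),.073)]}
for k,v in d.items(): print(k,v)
def ang(a,b): v=d[b]-d[a]; return np.degrees(np.arctan2(v[1],v[0])),np.hypot(v[0],v[1])
for a,b in [('fr','fl'),('tabR','tabL'),('pR','pL'),('pL','pLf'),('pR','pRf'),('b0','b1'),('fl','bl')]: print(a,b,ang(a,b))
# tab top face in top camera
print('top tab',atz('top',(190+446/3.3,110+147/3.3),.105), atz('top',(190+446/3.3,110+143/3.3),.105))
```

```text
fl [0.5688 0.0763 0.06  ]
fr [ 0.5748 -0.0378  0.06  ]
bl [0.7139 0.0844 0.06  ]
tabL [0.7049 0.0393 0.105 ]
tabR [0.7069 0.0137 0.105 ]
pL [0.6377 0.0499 0.125 ]
pR [ 0.6399 -0.0045  0.125 ]
pLf [0.6998 0.0539 0.125 ]
pRf [ 0.7064 -0.0004  0.125 ]
b1 [0.6977 0.0265 0.073 ]
b0 [0.6606 0.0237 0.073 ]
fr fl (np.float64(93.0279622914443), np.float64(0.11435213719026859))
tabR tabL (np.float64(94.5119804867911), np.float64(0.025678179764428235))
pR pL (np.float64(92.29198226080338), np.float64(0.05446875561218389))
pL pLf (np.float64(3.7230091792339506), np.float64(0.06221282783925108))
pR pRf (np.float64(3.5713446600521888), np.float64(0.06666614370665871))
b0 b1 (np.float64(4.3040632164271795), np.float64(0.037198581427952855))
fl bl (np.float64(3.173607302421376), np.float64(0.14538104706239363))
top tab [0.6999 0.0218 0.105 ] [0.7045 0.0218 0.105 ]
```

Call:
{"name": "servo_tool", "arguments": {
  "series": [
    {"offset": [-0.2, 0.95, 0], "delta_rot": [0, 0, 0], "jaw": 1},
    {"offset": [-0.2, 0.95, 0], "delta_rot": [0, 0, 0], "jaw": 1},
    {"offset": [-0.2, 0.95, 0], "delta_rot": [0, 0, 0], "jaw": 1},
    {"offset": [-0.2, 0.95, 0], "delta_rot": [0, 0, 0], "jaw": 1},
    {"offset": [-0.2, 0.95, 0], "delta_rot": [0, 0, 0], "jaw": 1},
    {"offset": [-0.2, 0.95, 0], "delta_rot": [0, 0, 0], "jaw": 1},
    {"offset": [-0.2, 0.95, 0], "delta_rot": [0, 0, 0], "jaw": 1},
    {"offset": [-0.2, 0.95, 0], "delta_rot": [0, 0, 0], "jaw": 1}
  ]
}}

```text
time: 5.13
ee_pos: [0.479, 0.2515, 0.2952]
eef_rot: [3.135, 0.197, -0.0]
ft_force: [-0.2, -0.8, -0.7]
opening: 0.0851
gripper_force: 0.0
```

Run:
```python
from h import *
np.set_printoptions(precision=4,suppress=True)
s=robot.sense(); print(s['time'],s['ee_pos'],s['eef_rot'])
c='wrist'; im=shot(c,'wrist3'); 
for n,z in dict(rod=.065,hook_tip=.02,cradle_seat=.065).items():
    for r in cams.pinpoint(c,n)[:1]: print(n,np.round(r['p'],2),np.round(r['xy'],1),atz(c,r['xy'],z))
```

```text
5.1333 [0.479  0.2515 0.2952] [ 3.135   0.1974 -0.0002]
rod 0.93 [283.5 192.5] [0.4565 0.2934 0.065 ]
hook_tip 0.59 [266.5  23.5] [0.6571 0.3376 0.02  ]
cradle_seat 0.9 [284.8 189.8] [0.4605 0.2916 0.065 ]
```

View pics/wrist3.png

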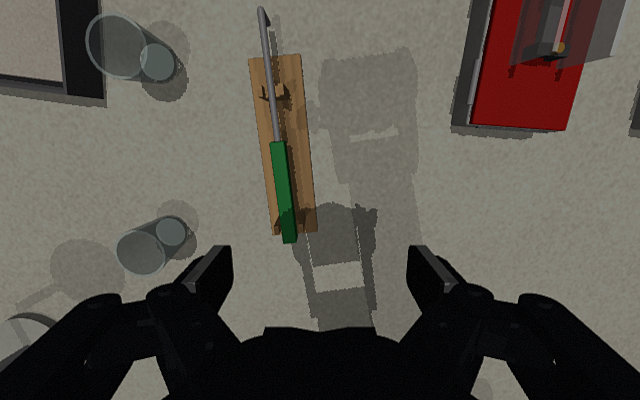

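The rod lies at u 262–297. The handle's left top edge runs (270.5, 142) to (284, 243), and the elbow is near (261, 10).

Run:
```python
from h import *
np.set_printoptions(precision=4,suppress=True)
c='wrist'
d={n:atz(c,xy,z) for n,xy,z in [('hl',(270.5,142),.077),('nl',(284,243),.077),('el',(261.5,10),.069),('s0',(276.5,139),.069),('cr0',(248.5,58.5),.008),('cr1',(300.5,54.5),.008),('cr2',(317,231),.008),('cr3',(273,234),.008)]}
for k,v in d.items(): print(k,v)
def ang(a,b): v=d[b]-d[a]; return np.degrees(np.arctan2(v[1],v[0])),np.hypot(v[0],v[1])
for a,b in [('nl','hl'),('s0','el'),('cr2','cr1'),('cr3','cr0'),('cr1','cr0')]: print(a,b,ang(a,b))
im=cv2.imread('pics/wrist3.png')[0:260,230:340]; cv2.imwrite('pics/wb.png',cv2.resize(im,None,fx=2.3,fy=2.3,interpolation=cv2.INTER_CUBIC))
```

```text
hl [0.5185 0.3123 0.077 ]
nl [0.3933 0.2852 0.077 ]
el [0.6559 0.334  0.069 ]
s0 [0.5223 0.3067 0.069 ]
cr0 [0.617  0.3602 0.008 ]
cr1 [0.63   0.2929 0.008 ]
cr2 [0.3888 0.2424 0.008 ]
cr3 [0.3759 0.3087 0.008 ]
nl hl (np.float64(12.230723398195593), np.float64(0.1281118544789038))
s0 el (np.float64(11.54409632667203), np.float64(0.13637791616111725))
cr2 cr1 (np.float64(11.833247259196996), np.float64(0.24637260754543902))
cr3 cr0 (np.float64(12.05178610313321), np.float64(0.24657087821866738))
cr1 cr0 (np.float64(100.93113943243667), np.float64(0.06847167358047823))
```

View pics/wb.png

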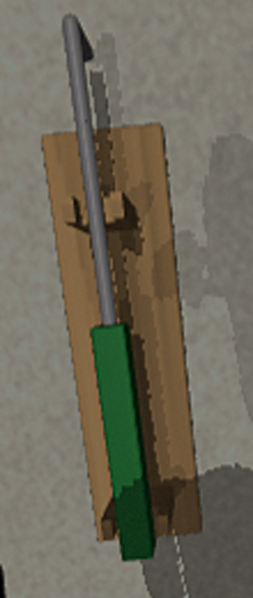

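Call:
{"name": "servo_tool", "arguments": {
  "series": [
    {"offset": [0.014, 0.18, 0], "delta_rot": [0, 0, 0.154], "jaw": 1},
    {"offset": [0.014, 0.18, -0.15], "delta_rot": [0, 0, 0.154], "jaw": 1},
    {"offset": [0.014, 0.18, -0.3], "delta_rot": [0, 0, 0.154], "jaw": 0.6},
    {"offset": [0.014, 0.18, -0.45], "delta_rot": [0, 0, 0.154], "jaw": 0.3},
    {"offset": [0.014, 0.18, -0.6], "delta_rot": [0, 0, 0.154], "jaw": 0.2},
    {"offset": [0.014, 0.18, -0.75], "delta_rot": [0, 0, 0.154], "jaw": 0.2},
    {"offset": [0.014, 0.18, -0.85], "delta_rot": [0, 0, 0.154], "jaw": 0.2},
    {"offset": [0.014, 0.18, -0.94], "delta_rot": [0, 0, 0.154], "jaw": 0.2},
    {"offset": [0.014, 0.18, -0.94], "delta_rot": [0, 0, 0.154], "jaw": 0.2},
    {"offset": [0.014, 0.18, -0.94], "delta_rot": [0, 0, 0.154], "jaw": 0.2}
  ]
}}

```text
time: 6.17
ee_pos: [0.4828, 0.294, 0.0595]
eef_rot: [3.125, 0.316, -0.004]
ft_force: [0.7, -0.0, 1.5]
opening: 0.051
gripper_force: 0.0
```

```bash
python3 - <<'E'
from h import *
s=robot.sense(); print(s['ee_pos'],s['eef_rot'],s['opening'],s['ft_force'])
im=shot('wrist','w4')
shot('side','s4')
E
python3 - <<'E'
import cv2,numpy as np
a=cv2.imread('pics/w4.png'); b=cv2.imread('pics/s4.png')[90:210,230:390]
cv2.imwrite('pics/c4.png',np.vstack([cv2.resize(a,(480,300)),cv2.resize(b,(400,300),interpolation=2)[:, :400].copy() if 0 else cv2.resize(b,(480,300),interpolation=2)]))
E
```

```text
[0.48283686 0.29402401 0.05954164] [ 3.12500816  0.31597393 -0.00383553] 0.051043574856446026 [ 0.69776733 -0.01194482  1.54794932]
```

View pics/c4.png

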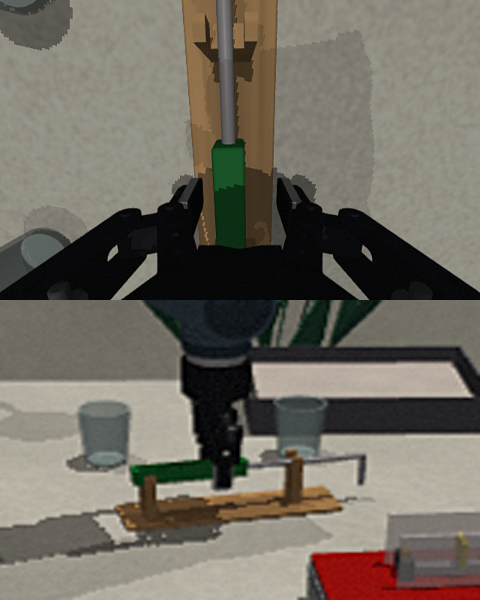

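The wrist view shows the handle between the pads but a few mm left of centre, at u about 305 against 320. Measuring that before closing.

Run:
```python
from h import *
np.set_printoptions(precision=4,suppress=True)
im=cv2.imread('pics/w4.png'); hsv=cv2.cvtColor(im,cv2.COLOR_BGR2HSV)
g=cv2.inRange(hsv,(45,90,15),(85,255,255))
s=robot.sense(); p=np.array(s['ee_pos']); y=2*np.arctan2(.316,3.125); u=np.array([np.cos(y),np.sin(y),0]); v=np.array([-u[1],u[0],0])
for r in (205,220,240,260,280,300,315):
    k=np.where(g[r,250:360])[0]+250
    if len(k):
        a,b=atz('wrist',(k[0],r),.077),atz('wrist',(k[-1]+1,r),.077); m=(a+b)/2-p; print(r,k[0],k[-1],'w',np.linalg.norm(a-b),'x',m@u,'y',m@v)
g2=np.where(g[:,300:320].any(1))[0]; print(g2[g2>150][:3], (atz('wrist',(305,g2[g2>150][0]),.077)-p)@u)
```

```text
205 282 325 w 0.01795890596454454 x 0.03403938502763105 y 0.00685977745052999
220 283 325 w 0.01779404130632466 x 0.027602276550478515 y 0.0067341207714166325
240 284 326 w 0.018129074562906824 x 0.01873678778101484 y 0.006420567423280302
260 285 326 w 0.018047340361064427 x 0.00953069314590087 y 0.0063097915615771055
280 286 326 w 0.017962407327317142 x -3.573318686919545e-05 y 0.006194679902989892
300 288 327 w 0.01787393781558886 x -0.009983361481181736 y 0.005628123092233699
315 288 327 w 0.01814563069057077 x -0.017709446522027196 y 0.005698510817904698
[185 186 187] 0.04235399998418886
```

Call:
{"name": "servo_tool", "arguments": {
  "series": [
    {"offset": [-0.004, 0.02, 0], "delta_rot": [0, 0, 0.04], "jaw": 0.2},
    {"offset": [-0.004, 0.02, 0], "delta_rot": [0, 0, 0.04], "jaw": 0.2},
    {"offset": [-0.004, 0.02, 0], "delta_rot": [0, 0, 0.04], "jaw": 0.2},
    {"offset": [-0.004, 0.02, 0], "delta_rot": [0, 0, 0.04], "jaw": 0.2}
  ]
}}

```text
time: 6.6
ee_pos: [0.4824, 0.3006, 0.0612]
eef_rot: [-3.121, -0.352, -0.002]
ft_force: [-0.0, 0.4, -0.3]
opening: 0.051
gripper_force: 0.0
```

```bash
cat > m.py <<'E'
from h import *
from scipy.spatial.transform import Rotation as Ro
np.set_printoptions(precision=4,suppress=True)
im=cams.read_camera('wrist'); hsv=cv2.cvtColor(im,cv2.COLOR_RGB2HSV)
g=cv2.inRange(hsv,(45,90,15),(85,255,255))
s=robot.sense(); p=np.array(s['ee_pos']); R=Ro.from_rotvec(s['eef_rot']).as_matrix(); u=R[:,0];v=-R[:,1]
print('t',s['time'],p,'yaw',np.degrees(np.arctan2(u[1],u[0])),'zaxis',R[:,2],s['ft_force'],s['ft_torque'],s['opening'])
for r in (205,240,280,315):
    k=np.where(g[r,250:390])[0]+250
    if len(k):
        a,b=atz('wrist',(k[0],r),p[2]+.0175),atz('wrist',(k[-1]+1,r),p[2]+.0175); m=(a+b)/2-p; print(r,'w',np.linalg.norm(a-b),'x',m@u,'y',m@v)
E
python3 m.py
```

```text
t 6.65 [0.4822 0.3005 0.0609] yaw 12.868567847785897 zaxis [ 0.0009  0.0003 -1.    ] [-0.6832 -0.1978 -0.9675] [ 0.0327 -0.0144 -0.0157] 0.0512577342353966
205 w 0.01752042707129336 x 0.034898852749159964 y -0.0005037225156060829
240 w 0.017280180705371097 x 0.019955361339175335 y -0.0005409119566635092
280 w 0.01710747183125924 x 0.0016120370992943188 y -0.0005865555477235345
315 w 0.017277056150847365 x -0.01567000317659096 y -0.000408039343258575
```

Call:
{"name": "servo_tool", "arguments": {
  "series": [
    {"offset": [0, 0, 0], "delta_rot": [0, 0, 0], "jaw": -0.3},
    {"offset": [0, 0, 0], "delta_rot": [0, 0, 0], "jaw": -0.6},
    {"offset": [0, 0, 0], "delta_rot": [0, 0, 0], "jaw": -1},
    {"offset": [0, 0, 0], "delta_rot": [0, 0, 0], "jaw": -1},
    {"offset": [0, 0, 0], "delta_rot": [0, 0, 0], "jaw": -1},
    {"offset": [0, 0, 0], "delta_rot": [0, 0, 0], "jaw": -1},
    {"offset": [0, 0, 0], "delta_rot": [0, 0, 0], "jaw": -1},
    {"offset": [0, 0, 0], "delta_rot": [0, 0, 0], "jaw": -1}
  ],
  "grip_force": 100
}}

```text
time: 7.32
ee_pos: [0.4821, 0.3004, 0.0605]
eef_rot: [-3.122, -0.352, -0.0]
ft_force: [-0.6, 0.3, 3.3]
opening: 0.0163
gripper_force: 97.6
```

```bash
python3 m.py
```

```text
t 7.3667 [0.4821 0.3004 0.0605] yaw 12.847823337150858 zaxis [ 0.0001  0.0002 -1.    ] [-1.9239  0.6966  4.2704] [ 0.0941  0.2559 -0.0068] 0.016873992703908162
205 w 0.017515021347413427 x 0.03491465684212323 y 0.0002754058410758138
240 w 0.017276691133825052 x 0.019970960032736764 y 0.00026410884391312405
280 w 0.0162509434141458 x 0.0016230330479822897 y 0.0002501952202957634
315 w 0.01772093390852378 x -0.015667580546876274 y 0.00023723007476575018
```

Call:
{"name": "servo_tool", "arguments": {
  "series": [
    {"offset": [0, 0, 0.04], "delta_rot": [0, 0, 0], "jaw": -1},
    {"offset": [0, 0, 0.1], "delta_rot": [0, 0, 0], "jaw": -1},
    {"offset": [0, 0, 0.2], "delta_rot": [0, 0, 0], "jaw": -1},
    {"offset": [0, 0, 0.3], "delta_rot": [0, 0, 0], "jaw": -1},
    {"offset": [0, 0, 0.4], "delta_rot": [0, 0, 0], "jaw": -1},
    {"offset": [0, 0, 0.48], "delta_rot": [0, 0, 0], "jaw": -1},
    {"offset": [0, 0, 0.52], "delta_rot": [0, 0, 0], "jaw": -1},
    {"offset": [0, 0, 0.52], "delta_rot": [0, 0, 0], "jaw": -1}
  ]
}}

```text
time: 8.03
ee_pos: [0.4833, 0.3007, 0.1931]
eef_rot: [-3.121, -0.352, -0.008]
ft_force: [0.3, 0.2, -1.4]
opening: 0.0166
gripper_force: 97.5
```

Call:
{"name": "servo_tool", "arguments": {
  "series": [
    {"offset": [0.03, -0.08, 0], "delta_rot": [0, 0, -0.04], "jaw": -1},
    {"offset": [0.06, -0.2, 0], "delta_rot": [0, 0, -0.1], "jaw": -1},
    {"offset": [0.1, -0.32, 0], "delta_rot": [0, 0, -0.16], "jaw": -1},
    {"offset": [0.14, -0.44, 0], "delta_rot": [0, 0, -0.22], "jaw": -1},
    {"offset": [0.18, -0.56, 0], "delta_rot": [0, 0, -0.28], "jaw": -1},
    {"offset": [0.22, -0.68, 0], "delta_rot": [0, 0, -0.308], "jaw": -1},
    {"offset": [0.25, -0.8, 0], "delta_rot": [0, 0, -0.308], "jaw": -1},
    {"offset": [0.28, -0.9, 0], "delta_rot": [0, 0, -0.308], "jaw": -1},
    {"offset": [0.28, -0.98, 0], "delta_rot": [0, 0, -0.308], "jaw": -1},
    {"offset": [0.28, -1, 0], "delta_rot": [0, 0, -0.308], "jaw": -1},
    {"offset": [0.28, -1, 0], "delta_rot": [0, 0, -0.308], "jaw": -1}
  ]
}}

```text
time: 8.95
ee_pos: [0.5511, 0.0492, 0.1885]
eef_rot: [-3.14, -0.095, 0.005]
ft_force: [-1.0, 1.0, -2.5]
opening: 0.0169
gripper_force: 97.7
```

Call:
{"name": "servo_tool", "arguments": {
  "series": [
    {"offset": [0, -0.07, 0], "delta_rot": [0, 0, 0], "jaw": -1},
    {"offset": [0, -0.134, 0], "delta_rot": [0, 0, 0], "jaw": -1},
    {"offset": [0, -0.134, 0], "delta_rot": [0, 0, 0], "jaw": -1},
    {"offset": [0, -0.134, 0], "delta_rot": [0, 0, 0], "jaw": -1},
    {"offset": [0, -0.134, 0], "delta_rot": [0, 0, 0], "jaw": -1}
  ]
}}

```text
time: 9.37
ee_pos: [0.5516, 0.0181, 0.1897]
eef_rot: [-3.139, -0.101, 0.002]
ft_force: [0.3, -0.3, -1.0]
opening: 0.0168
gripper_force: 98.0
```

```bash
python3 m.py
python3 - <<'E'
from h import *
w=shot('wrist','w5'); s=shot('side','s5')
for c in('wrist','side'):
  for n in('hook_tip','red_tab','rod'):
    for r in cams.pinpoint(c,n)[:2]: print(c,n,round(r['p'],2),np.round(r['xy'],1))
a=cv2.resize(w[0:260,200:440],(480,520),interpolation=2); b=cv2.resize(s[130:270,290:450],(594,520),interpolation=2)[:, :320*2]
o=np.hstack([a,b]); o=cv2.resize(o,(800,int(520*800/o.shape[1])))
cv2.imwrite('pics/c5.png',o[:,:,::-1])
E
```

```text
t 9.4167 [0.5517 0.018  0.1899] yaw 3.6852067589457618 zaxis [-0.0007  0.0005 -1.    ] [ 0.0473  0.3062 -2.0673] [0.0175 0.0362 0.0157] 0.01674879547418162
205 w 0.01750869078045824 x 0.03479449855406852 y 0.00041552867062908457
240 w 0.01727281170634024 x 0.019849910839247527 y 0.00040436341797478063
280 w 0.01625002679191371 x 0.001495291535637066 y 0.0003905868739178529
315 w 0.01727975545977574 x -0.01580751124922787 y 0.0005993102936001801
wrist rod 0.76 [317.3 320.9]
side hook_tip 0.84 [392.1 171.9]
side rod 0.93 [321.9 157.4]
side rod 0.58 [262.5 335.7]
```

View pics/c5.png

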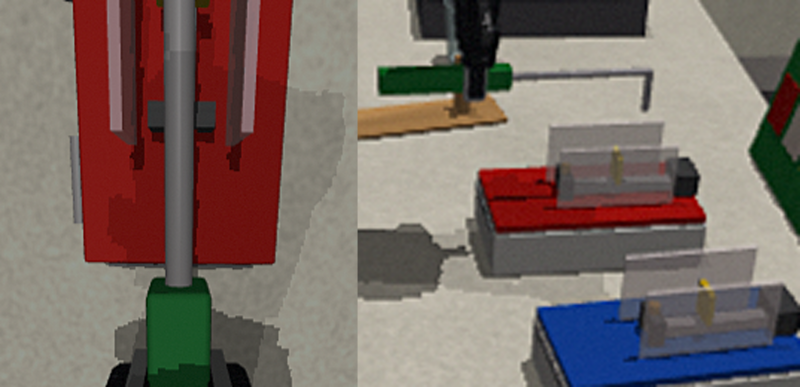

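The rod runs straight along the channel, with the hook above and behind the tab. Checking the hook tip against the side view.

Run:
```python
from h import *
np.set_printoptions(precision=4,suppress=True)
o,d=ray('side',(392.1,171.9)); print(o+d*(.029-o[1])/d[1]); print(proj('side',(.7333,.0297,.15)))
# tab top in s5 full px
print(proj('side',(.7058,.0265,.105)))
im=cv2.imread('pics/s5.png'); hsv=cv2.cvtColor(im,cv2.COLOR_BGR2HSV); g=cv2.inRange(hsv,(20,80,60),(35,255,255))
n,l,st,c=cv2.connectedComponentsWithStats(g)
for i in range(1,n):
    if st[i,4]>8: print(st[i],c[i])
```

```text
[0.7265 0.029  0.1428]
[394.7175 169.4578]
[383.7195 184.3316]
[450 174  14  24 159] [456.0943 185.327 ]
[383 183   3  14  25] [384.  189.4]
[413 231   4   3   9] [414.8889 231.8889]
[415 235   4  13  25] [417.08 240.68]
```

Call:
{"name": "servo_tool", "arguments": {
  "series": [
    {"offset": [0, 0, -0.04], "delta_rot": [0, 0, 0], "jaw": -1},
    {"offset": [0, 0, -0.08], "delta_rot": [0, 0, 0], "jaw": -1},
    {"offset": [0, 0, -0.12], "delta_rot": [0, 0, 0], "jaw": -1},
    {"offset": [0, 0, -0.16], "delta_rot": [0, 0, 0], "jaw": -1},
    {"offset": [0, 0, -0.19], "delta_rot": [0, 0, 0], "jaw": -1},
    {"offset": [0, 0, -0.22], "delta_rot": [0, 0, 0], "jaw": -1},
    {"offset": [0, 0, -0.24], "delta_rot": [0, 0, 0], "jaw": -1},
    {"offset": [0, 0, -0.25], "delta_rot": [0, 0, 0], "jaw": -1},
    {"offset": [0, 0, -0.25], "delta_rot": [0, 0, 0], "jaw": -1},
    {"offset": [0, 0, -0.25], "delta_rot": [0, 0, 0], "jaw": -1}
  ]
}}

```text
time: 10.65
ee_pos: [0.5522, 0.0167, 0.128]
eef_rot: [3.14, 0.099, 0.001]
ft_force: [0.1, 0.2, -0.9]
opening: 0.0164
gripper_force: 97.9
```

Run:
```python
from h import *
np.set_printoptions(precision=4,suppress=True)
s=robot.sense(); print(s['time'],s['ee_pos'],s['eef_rot'],s['ft_force'],s['ft_torque'])
a=shot('side','s6')[130:270,290:450]; cv2.imwrite('pics/c6.png',cv2.resize(a,(680,595),interpolation=2)[:,:,::-1])
F=[]
for i in range(4):
    cams.read_camera('side'); q=robot.sense(); F.append(q['ft_force'])
print(np.array(F))
```

```text
10.65 [0.5522 0.0167 0.128 ] [3.14   0.0989 0.0007] [ 0.0834  0.1939 -0.8551] [ 0.0073 -0.0021  0.0138]
[[-1.3485 -0.0069 -1.6334]
 [ 0.1149  0.6689 -1.2455]
 [ 0.2586 -0.3532 -2.0709]
 [ 0.5074  0.179  -0.9957]]
```

View pics/c6.png

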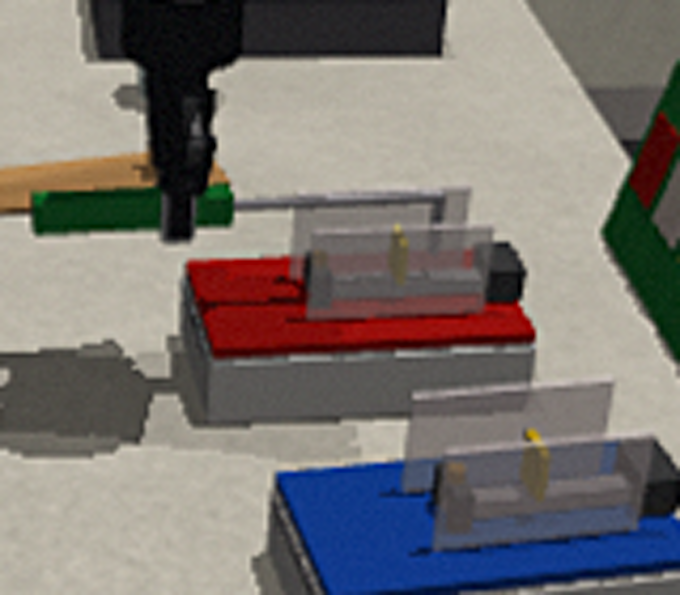

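The prong stands behind the tab and inside the channel, with the tip below the tab's top. Lowering it a little more, then starting the draw slowly.

Call:
{"name": "servo_tool", "arguments": {
  "series": [
    {"offset": [0, 0, -0.016], "delta_rot": [0, 0, 0], "jaw": -1},
    {"offset": [-0.008, -0.0005, -0.016], "delta_rot": [0, 0, 0], "jaw": -1},
    {"offset": [-0.016, -0.001, -0.016], "delta_rot": [0, 0, 0], "jaw": -1},
    {"offset": [-0.024, -0.0015, -0.016], "delta_rot": [0, 0, 0], "jaw": -1},
    {"offset": [-0.032, -0.002, -0.016], "delta_rot": [0, 0, 0], "jaw": -1},
    {"offset": [-0.036, -0.002, -0.016], "delta_rot": [0, 0, 0], "jaw": -1},
    {"offset": [-0.04, -0.0025, -0.016], "delta_rot": [0, 0, 0], "jaw": -1},
    {"offset": [-0.044, -0.003, -0.016], "delta_rot": [0, 0, 0], "jaw": -1},
    {"offset": [-0.048, -0.003, -0.016], "delta_rot": [0, 0, 0], "jaw": -1},
    {"offset": [-0.052, -0.003, -0.016], "delta_rot": [0, 0, 0], "jaw": -1},
    {"offset": [-0.056, -0.0035, -0.016], "delta_rot": [0, 0, 0], "jaw": -1},
    {"offset": [-0.06, -0.004, -0.016], "delta_rot": [0, 0, 0], "jaw": -1}
  ]
}}

```text
time: 11.9
ee_pos: [0.5369, 0.0158, 0.1238]
eef_rot: [-3.14, -0.099, -0.0]
ft_force: [-0.4, 0.8, -2.1]
opening: 0.0168
gripper_force: 97.9
```

Call:
{"name": "servo_tool", "arguments": {
  "series": [
    {"offset": [-0.004, 0, 0], "delta_rot": [0, 0, 0], "jaw": -1},
    {"offset": [-0.008, -0.0005, 0], "delta_rot": [0, 0, 0], "jaw": -1},
    {"offset": [-0.012, -0.001, 0], "delta_rot": [0, 0, 0], "jaw": -1},
    {"offset": [-0.016, -0.001, 0], "delta_rot": [0, 0, 0], "jaw": -1},
    {"offset": [-0.02, -0.001, 0], "delta_rot": [0, 0, 0], "jaw": -1}
  ]
}}

```text
time: 12.32
ee_pos: [0.5331, 0.0155, 0.1241]
eef_rot: [3.14, 0.099, 0.005]
ft_force: [6.3, 0.5, -4.4]
opening: 0.0168
gripper_force: 97.5
```

Call:
{"name": "servo_tool", "arguments": {
  "series": [
    {"offset": [-0.004, 0, 0], "delta_rot": [0, 0, 0], "jaw": -1},
    {"offset": [-0.008, -0.0005, 0], "delta_rot": [0, 0, 0], "jaw": -1},
    {"offset": [-0.012, -0.001, 0], "delta_rot": [0, 0, 0], "jaw": -1},
    {"offset": [-0.016, -0.001, 0], "delta_rot": [0, 0, 0], "jaw": -1},
    {"offset": [-0.02, -0.001, 0], "delta_rot": [0, 0, 0], "jaw": -1}
  ]
}}

```text
time: 12.73
ee_pos: [0.5281, 0.0152, 0.1241]
eef_rot: [3.14, 0.099, 0.005]
ft_force: [6.0, -0.3, -5.1]
opening: 0.0163
gripper_force: 97.6
```

Call:
{"name": "servo_tool", "arguments": {
  "series": [
    {"offset": [-0.004, 0, 0], "delta_rot": [0, 0, 0], "jaw": -1},
    {"offset": [-0.008, -0.0005, 0], "delta_rot": [0, 0, 0], "jaw": -1},
    {"offset": [-0.012, -0.001, 0], "delta_rot": [0, 0, 0], "jaw": -1},
    {"offset": [-0.016, -0.001, 0], "delta_rot": [0, 0, 0], "jaw": -1},
    {"offset": [-0.02, -0.001, 0], "delta_rot": [0, 0, 0], "jaw": -1},
    {"offset": [-0.024, -0.0015, 0], "delta_rot": [0, 0, 0], "jaw": -1},
    {"offset": [-0.028, -0.002, 0], "delta_rot": [0, 0, 0], "jaw": -1},
    {"offset": [-0.032, -0.002, 0], "delta_rot": [0, 0, 0], "jaw": -1},
    {"offset": [-0.036, -0.002, 0], "delta_rot": [0, 0, 0], "jaw": -1},
    {"offset": [-0.04, -0.0025, 0], "delta_rot": [0, 0, 0], "jaw": -1},
    {"offset": [-0.044, -0.003, 0], "delta_rot": [0, 0, 0], "jaw": -1},
    {"offset": [-0.048, -0.003, 0], "delta_rot": [0, 0, 0], "jaw": -1},
    {"offset": [-0.052, -0.003, 0], "delta_rot": [0, 0, 0], "jaw": -1},
    {"offset": [-0.056, -0.0035, 0], "delta_rot": [0, 0, 0], "jaw": -1},
    {"offset": [-0.06, -0.004, 0], "delta_rot": [0, 0, 0], "jaw": -1}
  ]
}}

```text
time: 13.98
ee_pos: [0.5131, 0.0143, 0.1241]
eef_rot: [-3.14, -0.099, -0.005]
ft_force: [5.7, 1.4, -4.9]
opening: 0.0164
gripper_force: 97.5
```

Run:
```python
from h import *
np.set_printoptions(precision=4,suppress=True)
shot('side','s7')
for i in range(4):
    q=robot.sense(); print(q['time'],q['ee_pos'],q['ft_force'],q['ft_torque']); i<3 and cams.read_camera('side')
im=cv2.imread('pics/s7.png'); hsv=cv2.cvtColor(im,cv2.COLOR_BGR2HSV); g=cv2.inRange(hsv,(20,80,60),(35,255,255))
n,l,st,c=cv2.connectedComponentsWithStats(g)
for i in range(1,n):
    if st[i,4]>8: print(st[i],c[i])
```

```text
14.0333 [0.5129 0.0143 0.1241] [ 5.5727  0.6854 -4.5267] [ 0.1021 -0.5567  0.0849]
14.0833 [0.5129 0.0143 0.1241] [ 4.5727  0.9938 -3.1445] [ 0.1331 -0.5321  0.0616]
14.1333 [0.5129 0.0143 0.1241] [ 5.4528  0.3767 -4.3963] [ 0.1255 -0.5133  0.0747]
14.1833 [0.5129 0.0143 0.1241] [ 6.2802  1.4469 -3.8358] [ 0.1002 -0.5214  0.0399]
[450 174  14  24 161] [456.0807 185.2671]
[374 184   5  13  28] [376.1786 190.0357]
[416 235   3   9  17] [417.4118 238.7647]
```

The bolt is moving with the hook: the tab went from u 384 to 376, at about 5.5 N. Continuing gently.

Call:
{"name": "servo_tool", "arguments": {
  "series": [
    {"offset": [-0.004, 0, 0], "delta_rot": [0, 0, 0], "jaw": -1},
    {"offset": [-0.008, -0.0005, 0], "delta_rot": [0, 0, 0], "jaw": -1},
    {"offset": [-0.012, -0.001, 0], "delta_rot": [0, 0, 0], "jaw": -1},
    {"offset": [-0.016, -0.001, 0], "delta_rot": [0, 0, 0], "jaw": -1},
    {"offset": [-0.02, -0.001, 0], "delta_rot": [0, 0, 0], "jaw": -1},
    {"offset": [-0.024, -0.0015, 0], "delta_rot": [0, 0, 0], "jaw": -1},
    {"offset": [-0.028, -0.002, 0], "delta_rot": [0, 0, 0], "jaw": -1}
  ]
}}

```text
time: 14.77
ee_pos: [0.5061, 0.0138, 0.1241]
eef_rot: [-3.14, -0.099, -0.005]
ft_force: [5.5, 0.9, -4.0]
opening: 0.0162
gripper_force: 97.5
```

Call:
{"name": "servo_tool", "arguments": {
  "series": [
    {"offset": [-0.002, 0, 0], "delta_rot": [0, 0, 0], "jaw": -1},
    {"offset": [-0.004, -0.0002, 0], "delta_rot": [0, 0, 0], "jaw": -1},
    {"offset": [-0.004, -0.0002, 0], "delta_rot": [0, 0, 0], "jaw": -1}
  ]
}}

```text
time: 15.02
ee_pos: [0.505, 0.0138, 0.1241]
eef_rot: [-3.14, -0.099, -0.005]
ft_force: [5.2, 0.8, -5.2]
opening: 0.0166
gripper_force: 97.6
```

Call:
{"name": "servo_tool", "arguments": {
  "series": [
    {"offset": [-0.002, 0, 0], "delta_rot": [0, 0, 0], "jaw": -1},
    {"offset": [-0.005, -0.0003, 0], "delta_rot": [0, 0, 0], "jaw": -1},
    {"offset": [-0.005, -0.0003, 0], "delta_rot": [0, 0, 0], "jaw": -1}
  ]
}}

```text
time: 15.27
ee_pos: [0.5037, 0.0137, 0.1241]
eef_rot: [-3.14, -0.099, -0.005]
ft_force: [5.3, 1.7, -4.6]
opening: 0.0165
gripper_force: 97.6
```

Call:
{"name": "servo_tool", "arguments": {
  "series": [
    {"offset": [-0.002, 0, 0], "delta_rot": [0, 0, 0], "jaw": -1},
    {"offset": [-0.005, -0.0003, 0], "delta_rot": [0, 0, 0], "jaw": -1},
    {"offset": [-0.005, -0.0003, 0], "delta_rot": [0, 0, 0], "jaw": -1}
  ]
}}

```text
time: 15.52
ee_pos: [0.5025, 0.0136, 0.1241]
eef_rot: [-3.14, -0.099, -0.005]
ft_force: [5.0, 0.5, -5.0]
opening: 0.0165
gripper_force: 97.6
```

Call:
{"name": "servo_tool", "arguments": {
  "series": [
    {"offset": [-0.002, 0, 0], "delta_rot": [0, 0, 0], "jaw": -1},
    {"offset": [-0.005, -0.0003, 0], "delta_rot": [0, 0, 0], "jaw": -1},
    {"offset": [-0.005, -0.0003, 0], "delta_rot": [0, 0, 0], "jaw": -1}
  ]
}}

```text
time: 15.77
ee_pos: [0.5012, 0.0136, 0.1241]
eef_rot: [-3.14, -0.099, -0.005]
ft_force: [4.9, 1.0, -3.8]
opening: 0.0165
gripper_force: 97.6
```

Call:
{"name": "servo_tool", "arguments": {
  "series": [
    {"offset": [-0.002, 0, 0], "delta_rot": [0, 0, 0], "jaw": -1},
    {"offset": [-0.005, -0.0003, 0], "delta_rot": [0, 0, 0], "jaw": -1},
    {"offset": [-0.005, -0.0003, 0], "delta_rot": [0, 0, 0], "jaw": -1}
  ]
}}

```text
time: 16.02
ee_pos: [0.5, 0.0135, 0.1241]
eef_rot: [-3.14, -0.099, -0.005]
ft_force: [5.3, 1.9, -4.3]
opening: 0.0164
gripper_force: 97.6
```

Call:
{"name": "servo_tool", "arguments": {
  "series": [
    {"offset": [-0.002, 0, 0], "delta_rot": [0, 0, 0], "jaw": -1},
    {"offset": [-0.005, -0.0003, 0], "delta_rot": [0, 0, 0], "jaw": -1},
    {"offset": [-0.005, -0.0003, 0], "delta_rot": [0, 0, 0], "jaw": -1}
  ]
}}

```text
time: 16.27
ee_pos: [0.4987, 0.0134, 0.1241]
eef_rot: [-3.14, -0.099, -0.005]
ft_force: [5.4, 1.8, -4.1]
opening: 0.0169
gripper_force: 97.6
```

Call:
{"name": "servo_tool", "arguments": {
  "series": [
    {"offset": [-0.002, 0, 0], "delta_rot": [0, 0, 0], "jaw": -1},
    {"offset": [-0.005, -0.0003, 0], "delta_rot": [0, 0, 0], "jaw": -1},
    {"offset": [-0.005, -0.0003, 0], "delta_rot": [0, 0, 0], "jaw": -1}
  ]
}}

```text
time: 16.52
ee_pos: [0.4975, 0.0133, 0.1241]
eef_rot: [-3.14, -0.099, -0.005]
ft_force: [5.0, 0.5, -4.5]
opening: 0.0164
gripper_force: 97.6
```

Call:
{"name": "servo_tool", "arguments": {
  "series": [
    {"offset": [-0.002, 0, 0], "delta_rot": [0, 0, 0], "jaw": -1},
    {"offset": [-0.005, -0.0003, 0], "delta_rot": [0, 0, 0], "jaw": -1},
    {"offset": [-0.005, -0.0003, 0], "delta_rot": [0, 0, 0], "jaw": -1}
  ]
}}

```text
time: 16.77
ee_pos: [0.4962, 0.0133, 0.1241]
eef_rot: [-3.14, -0.099, -0.005]
ft_force: [4.9, 0.9, -4.2]
opening: 0.0167
gripper_force: 97.5
```

Smaller steps now, since the stop is expected near x = 0.491.

Call:
{"name": "servo_tool", "arguments": {
  "series": [
    {"offset": [-0.002, 0, 0], "delta_rot": [0, 0, 0], "jaw": -1},
    {"offset": [-0.004, -0.0002, 0], "delta_rot": [0, 0, 0], "jaw": -1},
    {"offset": [-0.004, -0.0002, 0], "delta_rot": [0, 0, 0], "jaw": -1}
  ]
}}

```text
time: 17.02
ee_pos: [0.4952, 0.0132, 0.1241]
eef_rot: [-3.14, -0.099, -0.005]
ft_force: [6.4, 0.8, -4.3]
opening: 0.0164
gripper_force: 97.6
```

Call:
{"name": "servo_tool", "arguments": {
  "series": [
    {"offset": [-0.002, 0, 0], "delta_rot": [0, 0, 0], "jaw": -1},
    {"offset": [-0.004, -0.0002, 0], "delta_rot": [0, 0, 0], "jaw": -1},
    {"offset": [-0.004, -0.0002, 0], "delta_rot": [0, 0, 0], "jaw": -1}
  ]
}}

```text
time: 17.27
ee_pos: [0.4942, 0.0132, 0.1241]
eef_rot: [-3.14, -0.099, -0.005]
ft_force: [5.2, 0.4, -3.6]
opening: 0.0161
gripper_force: 97.6
```

Call:
{"name": "servo_tool", "arguments": {
  "series": [
    {"offset": [-0.002, 0, 0], "delta_rot": [0, 0, 0], "jaw": -1},
    {"offset": [-0.004, -0.0002, 0], "delta_rot": [0, 0, 0], "jaw": -1},
    {"offset": [-0.004, -0.0002, 0], "delta_rot": [0, 0, 0], "jaw": -1}
  ]
}}

```text
time: 17.52
ee_pos: [0.4932, 0.0131, 0.1241]
eef_rot: [-3.14, -0.099, -0.005]
ft_force: [5.4, 0.6, -3.8]
opening: 0.0167
gripper_force: 97.6
```

Call:
{"name": "servo_tool", "arguments": {
  "series": [
    {"offset": [-0.002, 0, 0], "delta_rot": [0, 0, 0], "jaw": -1},
    {"offset": [-0.004, -0.0002, 0], "delta_rot": [0, 0, 0], "jaw": -1},
    {"offset": [-0.004, -0.0002, 0], "delta_rot": [0, 0, 0], "jaw": -1}
  ]
}}

```text
time: 17.77
ee_pos: [0.4922, 0.013, 0.1241]
eef_rot: [-3.14, -0.099, -0.005]
ft_force: [5.8, -0.0, -5.2]
opening: 0.0167
gripper_force: 97.6
```

Call:
{"name": "servo_tool", "arguments": {
  "series": [
    {"offset": [-0.002, 0, 0], "delta_rot": [0, 0, 0], "jaw": -1},
    {"offset": [-0.004, -0.0002, 0], "delta_rot": [0, 0, 0], "jaw": -1},
    {"offset": [-0.004, -0.0002, 0], "delta_rot": [0, 0, 0], "jaw": -1}
  ]
}}

```text
time: 18.02
ee_pos: [0.4912, 0.013, 0.1241]
eef_rot: [-3.14, -0.099, -0.005]
ft_force: [5.2, 0.5, -4.2]
opening: 0.0165
gripper_force: 97.6
```

Call:
{"name": "servo_tool", "arguments": {
  "series": [
    {"offset": [-0.002, 0, 0], "delta_rot": [0, 0, 0], "jaw": -1},
    {"offset": [-0.004, -0.0002, 0], "delta_rot": [0, 0, 0], "jaw": -1},
    {"offset": [-0.004, -0.0002, 0], "delta_rot": [0, 0, 0], "jaw": -1}
  ]
}}

```text
time: 18.27
ee_pos: [0.4905, 0.0129, 0.1242]
eef_rot: [3.14, 0.099, 0.006]
ft_force: [6.4, 1.0, -4.9]
opening: 0.0162
gripper_force: 97.5
```

Call:
{"name": "servo_tool", "arguments": {
  "series": [
    {"offset": [-0.002, 0, 0], "delta_rot": [0, 0, 0], "jaw": -1},
    {"offset": [-0.002, 0, 0], "delta_rot": [0, 0, 0], "jaw": -1},
    {"offset": [-0.002, 0, 0], "delta_rot": [0, 0, 0], "jaw": -1}
  ]
}}

```text
time: 18.52
ee_pos: [0.4904, 0.0129, 0.1243]
eef_rot: [3.14, 0.099, 0.008]
ft_force: [9.2, 1.5, -5.6]
opening: 0.0164
gripper_force: 97.6
```

```bash
cat > f.py <<'E'
from h import *
F=[]
for i in range(4):
    cams.read_camera('side'); q=robot.sense(); F.append(list(q['ft_force'])+list(q['ft_torque']))
print(q['time'],np.round(q['ee_pos'],4),np.round(np.mean(F,0),2),np.round(F,1)[:,0])
E
python3 f.py
```

```text
18.7167 [0.4904 0.0129 0.1243] [ 8.94  1.34 -6.16  0.2  -0.88  0.13] [9.  8.  9.5 9.3]
```

Stop felt: the arm no longer advances and the force rises to 9 N. Another 0.5 mm should give about 12 N.

Call:
{"name": "servo_tool", "arguments": {
  "series": [
    {"offset": [-0.001, 0, 0], "delta_rot": [0, 0, 0], "jaw": -1},
    {"offset": [-0.002, 0, 0], "delta_rot": [0, 0, 0], "jaw": -1},
    {"offset": [-0.002, 0, 0], "delta_rot": [0, 0, 0], "jaw": -1}
  ]
}}

```text
time: 18.97
ee_pos: [0.4904, 0.0129, 0.1245]
eef_rot: [3.14, 0.099, 0.01]
ft_force: [11.5, 1.1, -7.2]
opening: 0.017
gripper_force: 97.6
```

```bash
python3 f.py
```

```text
19.1667 [0.4904 0.0129 0.1244] [11.25  1.44 -7.01  0.22 -1.08  0.15] [11.8 11.9 10.7 10.6]
```

Call:
{"name": "servo_tool", "arguments": {
  "series": [
    {"offset": [-0.0007, 0, 0], "delta_rot": [0, 0, 0], "jaw": -1},
    {"offset": [-0.0007, 0, 0], "delta_rot": [0, 0, 0], "jaw": -1},
    {"offset": [-0.0007, 0, 0], "delta_rot": [0, 0, 0], "jaw": -1},
    {"offset": [-0.0007, 0, 0], "delta_rot": [0, 0, 0], "jaw": -1},
    {"offset": [-0.0007, 0, 0], "delta_rot": [0, 0, 0], "jaw": -1},
    {"offset": [-0.0007, 0, 0], "delta_rot": [0, 0, 0], "jaw": -1},
    {"offset": [-0.0007, 0, 0], "delta_rot": [0, 0, 0], "jaw": -1},
    {"offset": [-0.0007, 0, 0], "delta_rot": [0, 0, 0], "jaw": -1},
    {"offset": [-0.0007, 0, 0], "delta_rot": [0, 0, 0], "jaw": -1}
  ]
}}

```text
time: 19.92
ee_pos: [0.4904, 0.0129, 0.1245]
eef_rot: [3.14, 0.099, 0.01]
ft_force: [12.1, 0.5, -7.1]
opening: 0.0167
gripper_force: 97.6
```

```bash
python3 f.py; python3 f.py; python3 f.py
```

```text
20.1167 [0.4904 0.0129 0.1245] [11.72  1.19 -7.71  0.25 -1.19  0.16] [11.8 12.2 11.8 11.1]
20.3167 [0.4904 0.0129 0.1245] [12.29  1.77 -7.5   0.25 -1.17  0.15] [11.9 12.4 12.2 12.7]
20.5167 [0.4904 0.0129 0.1245] [12.34  1.69 -8.06  0.22 -1.19  0.17] [12.2 12.8 11.9 12.4]
```

Held about 12 N for over a second. Now backing the hook off the tab and lifting it clear.

Call:
{"name": "servo_tool", "arguments": {
  "series": [
    {"offset": [0.004, 0, 0], "delta_rot": [0, 0, 0], "jaw": -1},
    {"offset": [0.012, 0.0005, 0], "delta_rot": [0, 0, 0], "jaw": -1},
    {"offset": [0.025, 0.0015, 0], "delta_rot": [0, 0, 0], "jaw": -1},
    {"offset": [0.04, 0.0025, 0], "delta_rot": [0, 0, 0], "jaw": -1},
    {"offset": [0.055, 0.0035, 0], "delta_rot": [0, 0, 0], "jaw": -1},
    {"offset": [0.06, 0.004, 0], "delta_rot": [0, 0, 0], "jaw": -1},
    {"offset": [0.06, 0.004, 0.03], "delta_rot": [0, 0, 0], "jaw": -1},
    {"offset": [0.06, 0.004, 0.08], "delta_rot": [0, 0, 0], "jaw": -1},
    {"offset": [0.06, 0.004, 0.15], "delta_rot": [0, 0, 0], "jaw": -1},
    {"offset": [0.06, 0.004, 0.22], "delta_rot": [0, 0, 0], "jaw": -1},
    {"offset": [0.06, 0.004, 0.28], "delta_rot": [0, 0, 0], "jaw": -1},
    {"offset": [0.06, 0.004, 0.28], "delta_rot": [0, 0, 0], "jaw": -1},
    {"offset": [0.06, 0.004, 0.28], "delta_rot": [0, 0, 0], "jaw": -1}
  ]
}}

```text
time: 21.6
ee_pos: [0.5035, 0.0138, 0.1947]
eef_rot: [3.14, 0.099, 0.003]
ft_force: [-0.2, 0.4, -1.6]
opening: 0.0165
gripper_force: 98.4
```

```bash
python3 m.py
python3 - <<'E'
from h import *
s=shot('side','s8'); w=cv2.imread('pics/w5.png'); cv2.imwrite('pics/w8.png',cams.read_camera('wrist')[:,:,::-1])
im=s[:,:,::-1]; hsv=cv2.cvtColor(im.copy(),cv2.COLOR_BGR2HSV); g=cv2.inRange(hsv,(20,80,60),(35,255,255))
n,l,st,c=cv2.connectedComponentsWithStats(g)
for i in range(1,n):
    if st[i,4]>8: print(st[i],c[i])
q=robot.sense(); 
r=cams.boxes_of('side','rod')[:1]; r2=[x for x in cams.pinpoint('side','hook_tip')[:1]]; print(r,r2)
# slip of the rod in the hand: handle front edge row & shaft in w5 vs w8
for f in('w5','w8'):
    a=cv2.imread(f'pics/{f}.png'); h=cv2.cvtColor(a,cv2.COLOR_BGR2HSV); g=cv2.inRange(h,(45,90,15),(85,255,255)); k=np.where(g[150:,295:330].sum(1)>255*20)[0]+150
    k2=np.where(g[200,200:400])[0]+200; gr=cv2.inRange(h,(0,0,60),(180,60,220)); k3=np.where(gr[100,300:340])[0]+300
    print(f,k[0],k2[[0,-1]],k3[[0,-1]])
e=proj('side',np.array(q['ee_pos'])+np.array([.182*np.cos(.0634),.182*np.sin(.0634),-.04])); print('expected tip',e)
E
```

```text
t 21.65 [0.5028 0.014  0.1935] yaw 3.6106295136556543 zaxis [-0.0004  0.0001 -1.    ] [ 1.6947  0.122  -2.2543] [-0.0032 -0.0136 -0.0326] 0.01672244639313238
205 w 0.017110389326928654 x 0.034791393347901815 y 0.000610639884782141
240 w 0.017271582181148683 x 0.01984940690562102 y 0.000400260894664079
280 w 0.016247935420476176 x 0.0014998005291488065 y 0.0003861742911372704
315 w 0.017276559109099515 x -0.015796265885430736 y 0.0005944893424948637
[450 174  14  24 159] [456.09433962 185.32704403]
[367 184   3  13  21] [368.28571429 189.52380952]
[416 235   3   5  11] [417.36363636 236.81818182]
[{'xy': [374.2, 201.3], 'p': 0.44}] [{'xy': [376.2, 170.7], 'p': 0.69}]
w5 193 [298 341] [311 329]
w8 193 [298 341] [311 328]
expected tip [377.58092693 169.57980566]
```

The rod has not slipped in the grip and the tab stays drawn at u 368. Carrying the rod back above the cradle.

Call:
{"name": "servo_tool", "arguments": {
  "series": [
    {"offset": [0, 0.06, 0], "delta_rot": [0, 0, 0], "jaw": -1},
    {"offset": [-0.01, 0.16, 0], "delta_rot": [0, 0, 0], "jaw": -1},
    {"offset": [-0.02, 0.28, 0], "delta_rot": [0, 0, 0.05], "jaw": -1},
    {"offset": [-0.03, 0.4, 0], "delta_rot": [0, 0, 0.1], "jaw": -1},
    {"offset": [-0.04, 0.52, 0], "delta_rot": [0, 0, 0.15], "jaw": -1},
    {"offset": [-0.05, 0.64, 0], "delta_rot": [0, 0, 0.2], "jaw": -1},
    {"offset": [-0.06, 0.76, 0], "delta_rot": [0, 0, 0.25], "jaw": -1},
    {"offset": [-0.07, 0.88, 0], "delta_rot": [0, 0, 0.308], "jaw": -1},
    {"offset": [-0.0843, 0.96, 0], "delta_rot": [0, 0, 0.308], "jaw": -1},
    {"offset": [-0.0843, 1, 0], "delta_rot": [0, 0, 0.308], "jaw": -1}
  ]
}}

```text
time: 22.68
ee_pos: [0.4808, 0.266, 0.1928]
eef_rot: [-3.121, -0.356, 0.003]
ft_force: [0.5, -0.6, -2.0]
opening: 0.0167
gripper_force: 98.3
```

Call:
{"name": "servo_tool", "arguments": {
  "series": [
    {"offset": [0, 0.08, 0], "delta_rot": [0, 0, 0], "jaw": -1},
    {"offset": [0, 0.1455, 0], "delta_rot": [0, 0, 0], "jaw": -1},
    {"offset": [0, 0.1455, -0.1], "delta_rot": [0, 0, 0], "jaw": -1},
    {"offset": [0, 0.1455, -0.2], "delta_rot": [0, 0, 0], "jaw": -1},
    {"offset": [0, 0.1455, -0.3], "delta_rot": [0, 0, 0], "jaw": -1},
    {"offset": [0, 0.1455, -0.36], "delta_rot": [0, 0, 0], "jaw": -1},
    {"offset": [0, 0.1455, -0.4], "delta_rot": [0, 0, 0], "jaw": -1},
    {"offset": [0, 0.1455, -0.4], "delta_rot": [0, 0, 0], "jaw": -1},
    {"offset": [0, 0.1455, -0.4], "delta_rot": [0, 0, 0], "jaw": -1}
  ]
}}

```text
time: 23.43
ee_pos: [0.4822, 0.2999, 0.0937]
eef_rot: [3.122, 0.351, -0.001]
ft_force: [0.1, -0.5, -1.7]
opening: 0.0167
gripper_force: 98.3
```

```bash
python3 m.py
```

```text
t 23.4833 [0.4829 0.3003 0.0947] yaw 12.827849091102376 zaxis [ 0.0014  0.0004 -1.    ] [ 0.9569 -0.9974 -0.5887] [-0.0013 -0.0259 -0.056 ] 0.016092696188386556
205 w 0.01751762257008922 x 0.034873308441692 y 0.0002988823437343005
240 w 0.017276303174293104 x 0.019935243337477274 y 0.0002874851168526778
280 w 0.016247168398504278 x 0.0016012143360985714 y 0.0002734574313752671
315 w 0.01771331453339109 x -0.015669261353949495 y 0.0002603776824907482
```

Right over the seat. Lowering slowly; the last 33.5 mm is -0.134.

Call:
{"name": "servo_tool", "arguments": {
  "series": [
    {"offset": [0, 0, -0.03], "delta_rot": [0, 0, 0], "jaw": -1},
    {"offset": [0, 0, -0.06], "delta_rot": [0, 0, 0], "jaw": -1},
    {"offset": [0, 0, -0.09], "delta_rot": [0, 0, 0], "jaw": -1},
    {"offset": [0, 0, -0.11], "delta_rot": [0, 0, 0], "jaw": -1},
    {"offset": [0, 0, -0.12], "delta_rot": [0, 0, 0], "jaw": -1},
    {"offset": [0, 0, -0.126], "delta_rot": [0, 0, 0], "jaw": -1},
    {"offset": [0, 0, -0.13], "delta_rot": [0, 0, 0], "jaw": -1},
    {"offset": [0, 0, -0.133], "delta_rot": [0, 0, 0], "jaw": -1},
    {"offset": [0, 0, -0.133], "delta_rot": [0, 0, 0], "jaw": -1},
    {"offset": [0, 0, -0.133], "delta_rot": [0, 0, 0], "jaw": -1}
  ]
}}

```text
time: 24.32
ee_pos: [0.4822, 0.3004, 0.0608]
eef_rot: [-3.122, -0.352, -0.001]
ft_force: [0.1, 0.2, -1.0]
opening: 0.0166
gripper_force: 98.3
```

```bash
python3 f.py
```

```text
24.5167 [0.4821 0.3003 0.0607] [ 0.27  0.4  -1.29  0.01 -0.02 -0.  ] [ 0.1  1.   0.3 -0.3]
```

Call:
{"name": "servo_tool", "arguments": {
  "series": [
    {"offset": [0, 0, -0.001], "delta_rot": [0, 0, 0], "jaw": -1},
    {"offset": [0, 0, -0.002], "delta_rot": [0, 0, 0], "jaw": -1},
    {"offset": [0, 0, -0.002], "delta_rot": [0, 0, 0], "jaw": -1}
  ]
}}

```text
time: 24.77
ee_pos: [0.4821, 0.3003, 0.0605]
eef_rot: [-3.122, -0.352, -0.0]
ft_force: [-2.1, -0.8, 2.5]
opening: 0.0167
gripper_force: 98.7
```

```bash
python3 f.py
```

```text
24.9667 [0.4822 0.3003 0.0605] [-2.73 -0.81  5.06 -0.2   0.42  0.02] [-2.1 -2.2 -3.2 -3.4]
```

Call:
{"name": "servo_tool", "arguments": {
  "series": [
    {"offset": [0, 0, 0.001], "delta_rot": [0, 0, 0], "jaw": -1},
    {"offset": [0, 0, 0.001], "delta_rot": [0, 0, 0], "jaw": -0.5},
    {"offset": [0, 0, 0.001], "delta_rot": [0, 0, 0], "jaw": -0.3},
    {"offset": [0, 0, 0.001], "delta_rot": [0, 0, 0], "jaw": 0},
    {"offset": [0, 0, 0.001], "delta_rot": [0, 0, 0], "jaw": 0.2},
    {"offset": [0, 0, 0.001], "delta_rot": [0, 0, 0], "jaw": 0.2},
    {"offset": [0, 0, 0.001], "delta_rot": [0, 0, 0], "jaw": 0.2},
    {"offset": [0, 0, 0.001], "delta_rot": [0, 0, 0], "jaw": 0.2}
  ],
  "grip_force": 20
}}

```text
time: 25.63
ee_pos: [0.482, 0.3003, 0.0602]
eef_rot: [3.122, 0.352, -0.0]
ft_force: [-0.3, -0.2, 0.6]
opening: 0.0513
gripper_force: 0.0
```

Call:
{"name": "servo_tool", "arguments": {
  "series": [
    {"offset": [0, 0, 0.04], "delta_rot": [0, 0, 0], "jaw": 0.2},
    {"offset": [0, 0, 0.1], "delta_rot": [0, 0, 0], "jaw": 0.2},
    {"offset": [0, 0, 0.2], "delta_rot": [0, 0, 0], "jaw": 0.2},
    {"offset": [0, 0, 0.35], "delta_rot": [0, 0, 0], "jaw": 0.4},
    {"offset": [0, 0, 0.5], "delta_rot": [0, 0, 0], "jaw": 0.4},
    {"offset": [0, 0, 0.65], "delta_rot": [0, 0, 0], "jaw": 0.4},
    {"offset": [-0.1, 0, 0.8], "delta_rot": [0, 0, 0], "jaw": 0.4},
    {"offset": [-0.2, 0, 0.9], "delta_rot": [0, 0, 0], "jaw": 0.4},
    {"offset": [-0.2, 0, 0.9], "delta_rot": [0, 0, 0], "jaw": 0.4},
    {"offset": [-0.2, 0, 0.9], "delta_rot": [0, 0, 0], "jaw": 0.4}
  ]
}}

```text
time: 26.47
ee_pos: [0.4322, 0.3008, 0.2886]
eef_rot: [-3.12, -0.353, -0.009]
ft_force: [-0.7, -0.0, -0.6]
opening: 0.0599
gripper_force: 0.0
```

Run:
```python
from h import *
w=shot('wrist','w9'); s=shot('side','s9'); t=robot.sense(); print(t['time'],t['opening'])
a=cv2.resize(w[0:300,180:460],(410,440)); b=cv2.resize(s[110:270,240:430],(390,328)); b=np.vstack([b,np.zeros((112,390,3),np.uint8)])
cv2.imwrite('pics/c9.png',np.hstack([a,b])[:,:,::-1])
s0=cv2.imread('pics/side0.png'); d=np.abs(s0.astype(int)-s[:,:,::-1]).sum(2)[120:175,265:360]; print('rod region changed px',(d>90).sum())
```

```text
26.5667 0.05944951650175305
rod region changed px 64
```

View pics/c9.png

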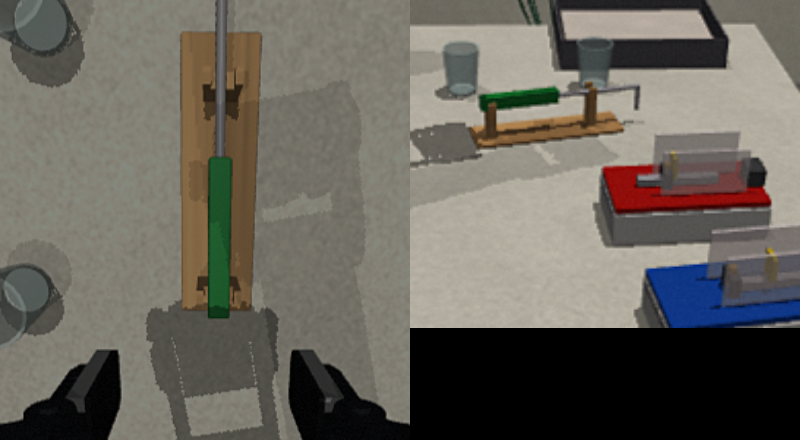

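The rod lies level in both rests, and the red bolt is drawn against its clamp. The blue bolt has not moved and the arm is clear. Handing in.

```bash
python3 -c "
from station import robot
print(robot.sign_off())"
```

```text
the job is handed in; nothing more can be done
None
```

The red box's bolt was drawn to its stop and held at about 12 N for over a second, the rod is back in its cradle with the bolt still drawn, and the job was handed in at about 27 s; no verdict came back.

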